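# Send the short printing block to the wash

### The job

Take the one short printing block out of the packed row: tip it outward by its top until it leans by itself on the rack's front rail and let go of it there, then lift it out and bring it upright onto the wash cabinet's feed ledge, in front of the sprung flaps. Push it through the flaps until it stands upright fully inside and both flaps have swung shut behind it. Leave the tall blocks standing in their places and do not disturb the dye jar, the brush pot or the block lying flat.

Things in the scene. Friction and masses are not known exactly. Their poses are not given: they have to be found in the camera images.
- rack: fixed stand, six wooden printing blocks on edge in one row, 1 apart. Origin on the table, mid row; x from the open front to the open back, y along the row, z up. Blocks stand from x = 1 to 97 on its floor, 10 above the table; front lip 4, rear lip 20 (x 99-109) above that floor; end boards 250 over all, 130 high. Free space behind. Sizes in mm.
- rest_rail (a point): middle of the rack's round steel rest rail, 12 diameter, along the rack's y in front of the row; axis at rack x = -69, z = 68. A block tipped out about its bottom front edge passes its balance at about 0.65 rad and rests on the rail at about 0.8 rad, its top edge then wholly in front of the row. End brackets 74 high. Sizes in mm.
- short_block_mid (a point): the one short block, in the row but never at its ends: 125 high, 36 thick (own y), 96 deep (own x), about 0.3 kg, wood like the others, its top 25 below theirs. Point at its centre, 62.5 above its underside. z up when it stands, x and y along the rack's x and y while in the rack. Sizes in mm.
- cabinet: fixed wash cabinet, 206 wide. Origin on the table under the middle of its feed ledge; x points into the cabinet, y along its front, z up. The ledge is flat, 6 above the table, from x = -70 to the opening and on, level, inside to x = 286. Front and first part open on top, walls 112 high; a roof (142 high) covers it from x = 170 on. Sizes in mm.
- opening (a point): middle of the sill of the opening in the cabinet's front, at cabinet x = 85, y = 0, on the ledge. The front wall is 10 thick and 112 high; the opening is 70 wide and open on top, closed by two upright sprung flaps that meet in its middle. Sizes in mm.
- flap_left (a joint): the left (+y) one of two light metal flaps that fill the opening like saloon doors: 4 thick, 34 wide, 102 high, on an upright hinge at the opening's edge (cabinet x = 85, y = +35). 0 = shut; grows as it swings into the cabinet (only inward), to 1.5 rad. A weak spring shuts it (under 0.05 N m) once what passes is about 35 clear of the hinge line. Sizes in mm.
- flap_right (a joint): the right (-y) one of two light metal flaps that fill the opening like saloon doors: 4 thick, 34 wide, 102 high, on an upright hinge at the opening's edge (cabinet x = 85, y = -35). 0 = shut; grows as it swings into the cabinet (only inward), to 1.5 rad. A weak spring shuts it (under 0.05 N m) once what passes is about 35 clear of the hinge line. Sizes in mm.
- tall_a_mid (a point): a tall printing block on edge: 150 high, 36 thick (its own y), 96 deep (its own x), about 0.36 kg; this point is its centre, 75 above its underside. Sizes in mm.
- tall_b_mid (a point): a tall printing block on edge: 150 high, 36 thick (its own y), 96 deep (its own x), about 0.36 kg; this point is its centre, 75 above its underside. Sizes in mm.
- tall_c_mid (a point): a tall printing block on edge: 150 high, 36 thick (its own y), 96 deep (its own x), about 0.36 kg; this point is its centre, 75 above its underside. Sizes in mm.
- tall_d_mid (a point): a tall printing block on edge: 150 high, 36 thick (its own y), 96 deep (its own x), about 0.36 kg; this point is its centre, 75 above its underside. Sizes in mm.
- tall_e_mid (a point): a tall printing block on edge: 150 high, 36 thick (its own y), 96 deep (its own x), about 0.36 kg; this point is its centre, 75 above its underside. Sizes in mm.
- dye_jar: bystander: closed glass dye jar, 68 diameter, 110 high; origin at the centre of its underside. Sizes in mm.
- brush_pot: bystander: white pot, 72 diameter, 90 high, with two brush handles sticking out to 135; origin at the centre of its underside. Sizes in mm.
- flat_block: bystander: printing block lying flat, 85 (x) by 115 (y) by 40 high with a handle bar on top to 72; origin at the centre of its underside. Sizes in mm.

How it is judged:
On the way, in this order (a step that is already met when the one before it is completed fails the run):
1. the short block has been tipped outward, still standing on the rack's floor, and leans by itself on the rest rail, not touched by the robot (angle between short_block_mid's own z axis and vertical between 0.65 and 1 rad and contact force between short_block and rack above 0.3 N and contact force between the fingers and short_block below 0.1 N and z of short_block_mid in the frame of rack below 0.14 m), for 0.2 s.
2. the short block has been lifted clear of the rack and stands or is held upright over the ledge, its front not yet through the closed flaps (x of short_block_mid in the frame of cabinet between -0.08 and 0.05 m and y of short_block_mid in the frame of cabinet between -0.06 and 0.06 m and height (world z) of short_block_mid below 0.09 m and angle between short_block_mid's own z axis and vertical below 0.3 rad), for 0.1 s.
3. the block pushes the two flaps open (value of joint each of flap_left, flap_right above 0.4 rad and (contact force between short_block and flap_left above 0.02 N or contact force between short_block and flap_right above 0.02 N)), for 0.05 s.
At the end, for the whole second after the job is handed in: The short block stands upright (within 0.12 rad) on the cabinet's floor wholly behind the flaps (its centre over 135 mm past the cabinet's origin), at rest, and both flaps are shut (under 0.08 rad). Every tall block is within 20 mm of where it started and within 0.12 rad of upright (x of short_block_mid in the frame of cabinet between 0.135 and 0.26 m and y of short_block_mid in the frame of cabinet between -0.09 and 0.09 m and height (world z) of short_block_mid below 0.078 m and angle between each of short_block_mid, tall_a_mid, tall_b_mid, tall_c_mid, tall_d_mid, tall_e_mid's own z axis and vertical below 0.12 rad and value of joint each of flap_left, flap_right below 0.08 rad and linear speed of short_block below 0.02 m/s and distance of each of tall_a_mid, tall_b_mid, tall_c_mid, tall_d_mid, tall_e_mid from where it was at the start of the episode below 0.02 m); the robot touches nothing.
It fails at once if a tall block is pulled out or tipped (moved over 30 mm or tilted over 0.25 rad) (distance of any of tall_a_mid, tall_b_mid, tall_c_mid, tall_d_mid, tall_e_mid from where it was at the start of the episode above 0.03 m or angle between any of tall_a_mid, tall_b_mid, tall_c_mid, tall_d_mid, tall_e_mid's own z axis and vertical above 0.25 rad).
It fails at once if the dye jar, the brush pot or the flat block is pushed over 20 mm (distance of any of dye_jar, brush_pot, flat_block from where it was at the start of the episode above 0.02 m).
It also fails if it takes over 72 s, if anything falls off the work surface, if the arm or the gripper's body presses on something with over 40 N, if the wrist force passes 120 N, or if a joint passes its speed limit or range.

### The arm

A 7-joint arm with a two-finger parallel gripper is mounted at the origin on the work surface. World frame = base frame: x ahead of the robot, y to its left, z up, the work surface at z = 0. Lengths are in m, angles in rad, forces in N, time in s.
With the tool pointing down it reaches from about 0.4 to 0.85 m from the base axis. Payload 10.4 kg.
Tool frame: the origin (TCP) lies midway between the tips of the shut fingers; the grasp point (between the pads) lies 19 mm behind it; z points along the fingers, x is the direction in which the jaws open and shut, and the axes are right-handed (so a half turn about z gives the same grasp; the last joint's range is limited). The gripper opens to 85 mm and grips with 20 to 120 N. Pads are 22 mm wide; open, the fingers measure 114 mm over their backs; the gripper's body (76 mm by 85 mm) begins 54 mm behind the grasp point. The pads swing forward as they close: fully open they stand 13 mm farther back than shut.
Start: joints at [-1.272, 0.332, -0.065, 1.46, 0.022, 1.35, -0.088], TCP at [0.198, 0.593, 0.2] pointing down, gripper open.
Joint ranges: [-2.6, 2.6], [-0.5, 2.12], [-1.47, 1.34], [0.16, 2.42], [-1.27, 4.41], [0.06, 2.06], [-2.6, 2.6]. Speed limits (rad/s): [2.22, 2.22, 2.79, 2.79, 3.14, 3.14, 3.14].

### API

Orientations are given as a unit quaternion [x, y, z, w].
In Python, from workcell import monitor, eyes, ticket, models gives the robot as it stands.
- The arm moves only by the tool servo_tool, never from a script. Its argument "motion" is a list of rows, each a list of 7 numbers: the opening, from 0 (shut) to 1 (fully open), then the shift along the tool's x, y, z in m, then the turn, a rotation vector about the tool's x, y, z in degrees. In form: [[fingers, tx, ty, tz, rx, ry, rz], ...]. A call has 1 to 20 rows; each row is the pose to reach, as a shift and turn from the pose commanded when the call began, along the tool's axes at that moment; what a row does not reach only later rows make up. A row lasts 1/8 s, in which the tool goes at most 62.5 mm and 10.7 degrees, less where a joint would pass 70% of its speed; a pose out of reach is approached as far as the arm can. A call with a gripper value outside its range is refused whole. The fingers move at their own pace and stop on an object; "grip_force" is the grip in N (left out, the last holds). Time passes only in rows, so rows that repeat a pose let the fingers close. It gives the time, the measured TCP pose, the force and the opening at its end, in the units of the state.
- monitor.get_obs(): the state, without advancing time (a new reading comes with each control period).
- eyes.camera(name): name is "side" or "top" or "wrist"; returns (picture, depth): 420x560x3 uint8, blue, green, red; 420x560 float32, m along the optical axis (not along the pixel's ray), 0 where there is no reading.
- eyes.camera_info(name): a dict with "intrinsics" (3x3 intrinsics, pixels), "extrinsics" (4x4, takes a point from world to camera coordinates); the wrist camera has in their place "tool_from_camera" (4x4, takes a point from camera to tool coordinates, whose origin is the TCP and whose axes are the tool frame's). Camera axes: x right, y down, z forward; pixel columns grow to the right and rows downward; lengths in m; the calibration is good to about 2 mm. A picture is of the moment at which its call begins: read the wrist's pose just before it. camera_info takes no time and is no camera call.
- ticket.hand_in(): hands the job in, once; it reports no verdict.
Trained networks look in the newest picture that a camera, given by its name, has taken for a name from the list of things; names that differ only in an ending like _2 or _b are one class to them, and where a whole thing is asked for, a point or a joint stands for the part that bears it (a point fixed in the world has none). Each returns a list of dicts, best first, with "confidence" (0 to 1); they miss things now and then, are a little off and sometimes report something else, mostly with a low value. They report only what shows in the picture. A call takes as long as a camera call.
- models.boxes_of(camera, thing): "point" ([x, y, z] in m, in the coordinates of the camera as it stood for that picture, good to about 4 mm: the middle of the surface that is visible of it).
The state is a dict: "clock": time; "joint_pos": joint angles; "joint_velocities": joint speeds; "tau": joint torques, N m; "position": TCP position; "ee_rot": TCP orientation; "ft_force": force on the tool from outside, world axes, zero at the start; "torque": the same for the moment, N m; "grip_width": opening from 0.0 (shut) to 1.0 (fully open).
Only numpy, scipy, OpenCV 4.12 (cv2) and the standard library are available. Lean on these libraries where they do the work, as an engineer would, in place of code of your own. Each camera call takes 0.05 s, during which the arm holds its last target. There are 200 camera calls.

## Working session

There is one attempt and no reset: what is moved stays moved. The work goes in short steps, Python scripts to look and compute and a tool call to move; the robot and the scene stay as the last step left them, time stands still between calls to the robot, and variables do not carry over. Pictures are saved under pics/ and viewed, about 8 in all and at most 12, crops included, and the job is handed in when it is done.

Besides the shell and the picture viewer there is one more tool, called after "Request:" as name([rows], argument=value, ...), one row to a line, values as JSON. servo_tool: Moves the arm, as the interface text tells. Its arguments: {"type":"object","properties":{"motion":{"type":"array"},"grip_force":{"type":"number"}},"required":["motion"]}

```bash
mkdir -p pics; cat > h.py <<'E'
import numpy as np, cv2
from scipy.spatial.transform import Rotation as R
from workcell import monitor, eyes, ticket, models
def cam(n):
    o=monitor.get_obs(); p,d=eyes.camera(n); i=eyes.camera_info(n); K=np.array(i["intrinsics"])
    if n=="wrist":
        T=np.eye(4); T[:3,:3]=R.from_quat(o["ee_rot"]).as_matrix(); T[:3,3]=o["position"]
        W=T@np.array(i["tool_from_camera"])
    else: W=np.linalg.inv(np.array(i["extrinsics"]))
    v,u=np.mgrid[:d.shape[0],:d.shape[1]]
    P=np.stack([(u-K[0,2])/K[0,0]*d,(v-K[1,2])/K[1,1]*d,d],-1)@W[:3,:3].T+W[:3,3]
    return p,d,P,W
def find(n,t,W):
    for r in models.boxes_of(n,t)[:6]: print(n,t,round(r["confidence"],2),np.round(W[:3,:3]@np.array(r["point"])+W[:3,3],4))
def st():
    o=monitor.get_obs(); print("t",round(o["clock"],2),np.round(o["position"],4),np.round(o["ee_rot"],4),"F",np.round(o["ft_force"],1),"g",round(o["grip_width"],3),"q",np.round(o["joint_pos"],2))
E
python3 - <<'E'
from h import *
st()
for n in ("top","side"):
    p,d,P,W=cam(n); cv2.imwrite(f"pics/{n}0.png",p); np.savez(f"{n}0.npz",P=P,d=d,W=W); print(n,np.round(W,3).tolist())
    for t in ("rack","rest_rail","short_block_mid","tall_a_mid","cabinet","opening","flap_left","flap_right","dye_jar","brush_pot","flat_block"): find(n,t,W)
print(np.round(eyes.camera_info("wrist")["tool_from_camera"],3).tolist())
E
```

```text
t 0.0 [0.1975 0.5925 0.199 ] [ 8.112e-01  5.847e-01 -6.000e-04  4.000e-04] F [-0.5  0.2  0.3] g 0.999 q [-1.27  0.33 -0.06  1.46  0.02  1.35 -0.09]
top [[-0.02, -0.997, 0.08, 0.407], [-1.0, 0.021, 0.012, -0.003], [-0.013, -0.08, -0.997, 1.289], [0.0, 0.0, 0.0, 1.0]]
top rack 0.76 [ 0.4905 -0.183   0.0078]
top rack 0.53 [ 0.5892 -0.4637  0.0543]
top rest_rail 0.97 [ 0.4923 -0.1791  0.0091]
top rest_rail 0.65 [ 0.5877 -0.4646  0.052 ]
top short_block_mid 0.58 [ 0.5737 -0.2286  0.1333]
top tall_a_mid 0.96 [ 0.5812 -0.2574  0.1578]
top cabinet 0.61 [0.697  0.1804 0.0066]
top opening 0.94 [0.6967 0.178  0.0074]
top opening 0.67 [ 0.588  -0.4598  0.0522]
top flap_left 0.64 [0.6424 0.1932 0.0723]
top flap_right 0.59 [ 0.4927 -0.1789  0.0099]
top flap_right 0.54 [0.6413 0.1541 0.0676]
top dye_jar 0.87 [0.5063 0.4412 0.1169]
top flat_block 0.83 [0.3491 0.3121 0.0423]
side [[0.726, -0.42, 0.545, -0.314], [-0.688, -0.424, 0.589, -0.867], [-0.017, -0.802, -0.597, 0.948], [0.0, 0.0, 0.0, 1.0]]
side rack 0.84 [ 0.4829 -0.2325  0.0292]
side rest_rail 0.91 [ 0.4823 -0.2345  0.0281]
side short_block_mid 0.89 [ 0.529  -0.2278  0.102 ]
side tall_a_mid 0.78 [ 0.5406 -0.276   0.1416]
side cabinet 0.6 [0.6687 0.1619 0.0508]
side opening 0.89 [0.6691 0.1626 0.0473]
side opening 0.43 [ 0.5221 -0.1222  0.1298]
side flap_left 0.75 [0.6358 0.1838 0.0608]
side flap_right 0.48 [0.6416 0.1523 0.064 ]
side dye_jar 0.59 [0.4918 0.4354 0.0698]
side dye_jar 0.5 [ 0.5294 -0.1985  0.1379]
side dye_jar 0.36 [ 0.4801 -0.2321  0.0294]
side brush_pot 0.85 [ 0.5725 -0.4664  0.0624]
side brush_pot 0.27 [ 0.5238 -0.1599  0.1328]
side flat_block 0.68 [0.3275 0.2889 0.0369]
[[1.0, -0.0, -0.001, 0.001], [0.0, 0.96, 0.28, -0.07], [0.001, -0.28, 0.96, -0.175], [0.0, 0.0, 0.0, 1.0]]
```

View pics/top0.png

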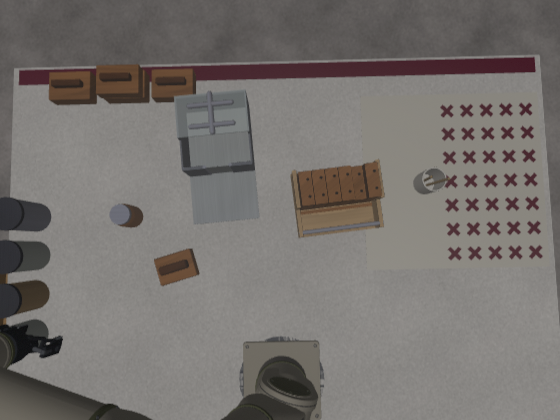

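View pics/side0.png

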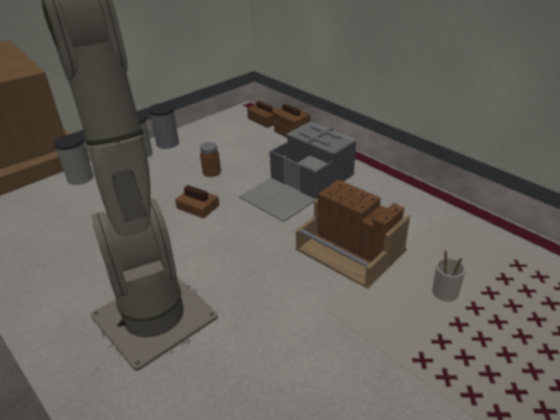

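Top view: rack at about pixel (338,198) with its open front toward the robot, and cabinet at (215,155) with its ledge toward the robot. I'll fit both frames from the depth.

```bash
python3 - <<'E'
from h import *
z=np.load("top0.npz"); P=z["P"]; p=cv2.imread("pics/top0.png")
reg=np.zeros(P.shape[:2],bool); reg[150:250,285:395]=1
Z=P[...,2]
for nm,lo,hi in (("tall",.15,.172),("short",.128,.146)):
    m=(reg&(Z>lo)&(Z<hi)).astype(np.uint8); n,l,s,c=cv2.connectedComponentsWithStats(m)
    for i in range(1,n):
        if s[i,4]>40:
            q=P[l==i]; r=cv2.minAreaRect(q[:,:2].astype(np.float32)*1000); print(nm,s[i],np.round(r[0],1),np.round(r[1],1),round(r[2],1),"z",np.round(np.median(q[:,2]),4))
# cabinet: ledge and walls
reg=np.zeros(P.shape[:2],bool); reg[80:235,165:270]=1
for nm,lo,hi in (("ledge",.003,.012),("walls",.105,.12),("roof",.132,.15)):
    m=(reg&(Z>lo)&(Z<hi)).astype(np.uint8); n,l,s,c=cv2.connectedComponentsWithStats(m)
    for i in range(1,n):
        if s[i,4]>60:
            q=P[l==i]; r=cv2.minAreaRect(q[:,:2].astype(np.float32)*1000); print(nm,s[i],np.round(r[0],1),np.round(r[1],1),round(r[2],1),"z",np.round(np.median(q[:,2]),4))
print("table z",np.median(Z[300:330,300:400]))
c=np.hstack([cv2.resize(p[145:245,285:395],(440,400),interpolation=cv2.INTER_CUBIC),cv2.resize(p[85:230,170:262],(254,400))]); cv2.imwrite("pics/c1.png",c)
E
```

```text
tall [364 162  18  35 473] [ 584.  -261.6] [96. 37.] 5.8 z 0.1598
tall [ 298  165   57   41 1859] [ 570.6 -133.3] [ 96.8 147.6] 6.1 z 0.1598
short [375 159   8  29  66] [ 605.7 -288.9] [82.4 11.1] 10.3 z 0.1303
short [351 165  17  35 432] [ 580.6 -227.4] [96.6 36.8] 4.3 z 0.1349
short [292 170  10  38 133] [566.2 -52.4] [106.4  14.8] 6.1 z 0.1305
ledge [ 188  131   63   35 1599] [713.9 183.9] [101.1 192.1] 3.9 z 0.0066
ledge [ 189  169   73   57 2828] [562.6 162.9] [159.5 227.6] 5.4 z 0.0066
walls [218 133  35  34 161] [664.  102.9] [ 69.6 131.2] 46.0 z 0.112
walls [179 139  38  32 168] [653.3 250.3] [132.2  69.1] 52.9 z 0.1114
roof [ 212   89   37   45 1241] [791.8 132.4] [124.2  98.5] 4.0 z 0.1424
roof [ 174   92   37   46 1194] [783.1 241.4] [124.6  95.9] 4.9 z 0.1424
table z -0.00022640782643978952
```

View pics/c1.png

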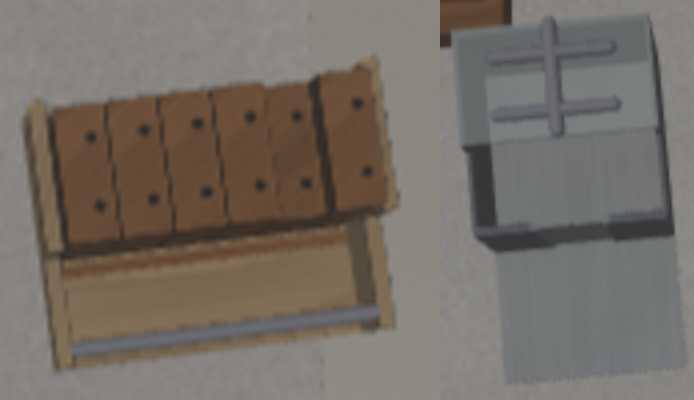

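```bash
cat >> h.py <<'E'
YR=np.deg2rad(6.0); XR=np.array([np.cos(YR),np.sin(YR)]); YA=np.array([-np.sin(YR),np.cos(YR)])
RO=np.array([.5803,-.2256])-XR*.049+YA*.0555   # rack origin
def rw(x,y,z): return np.r_[RO+XR*x+YA*y,z]
def rot(yaw,tilt=0):  # tool x = y-axis of frame 'yaw'; tool z down, tilted so that it points forward-down by tilt
    M=np.column_stack([[0,1,0],[np.cos(tilt),0,np.sin(tilt)],[np.sin(tilt),0,-np.cos(tilt)]])
    return R.from_euler("z",yaw)*R.from_matrix(M)
def go(p,Rt):
    o=monitor.get_obs(); A=R.from_quat(o["ee_rot"])
    print("shift mm",np.round(A.inv().apply(np.array(p)-o["position"])*1000,1),"turn",np.round((A.inv()*Rt).as_rotvec(degrees=True),1))
E
python3 - <<'E'
from h import *
print("rack O",RO)
go(rw(.123,-.0555,.28),rot(YR))
z=np.load("top0.npz"); P=z["P"]; Z=P[...,2]
reg=np.zeros(Z.shape,bool); reg[80:185,165:270]=1
m=reg&(Z>.1)&(Z<.2)
# exclude other blocks beyond by x,y
q=P[m]; k=(q[:,1]<.33)&(q[:,1]>.03)&(q[:,0]<.88)
n,l,s,c=cv2.connectedComponentsWithStats(m.astype(np.uint8)); 
for i in range(1,n):
    if s[i,4]>30: print(s[i],cv2.minAreaRect(P[l==i][:,:2].astype(np.float32)*1000))
# ledge front edge & sides: z .003-.012, in rows
ml=np.zeros(Z.shape,bool); ml[175:235,165:270]=1; ml&=(Z>.0035)&(Z<.012)
for r in range(178,228,6):
    u=np.where(ml[r])[0]
    if len(u): print("row",r,np.round(P[r,u[0],:2],4),np.round(P[r,u[-1],:2],4))
for c in range(196,256,10):
    u=np.where(ml[:,c])[0]; print("col",c,np.round(P[u[-1],c,:2],4),np.round(P[u[0],c,:2],4))
E
```

```text
rack O [ 0.5257671  -0.17552593]
shift mm [-624.9  689.3  -80.3] turn [ -0.   -0.  -24.4]
[ 174   89   79   82 3465] ((742.4766845703125, 182.82614135742188), (214.8481903076172, 206.559326171875), 4.30258846282959)
row 178 [0.6238 0.2857] [0.6188 0.0556]
row 184 [0.6056 0.3388] [0.5986 0.0276]
row 190 [0.586  0.2954] [0.5806 0.0469]
row 196 [0.568  0.3426] [0.5614 0.044 ]
row 202 [0.549  0.3426] [0.5431 0.0694]
row 208 [0.5301 0.3484] [0.5236 0.0354]
row 214 [0.511  0.3357] [0.505  0.0513]
row 220 [0.4918 0.3113] [0.4859 0.0329]
row 226 [0.4728 0.3017] [0.4672 0.0302]
col 196 [0.45   0.2578] [0.6289 0.2565]
col 206 [0.4464 0.2269] [0.6313 0.2249]
col 216 [0.4519 0.1957] [0.6305 0.1933]
col 226 [0.4451 0.1645] [0.6296 0.1618]
col 236 [0.4725 0.133 ] [0.6296 0.1308]
col 246 [0.4937 0.1015] [0.6286 0.0992]
```

Cabinet fit: origin about (0.5555, 0.1687), yaw 4.3°, and the fitted width of 206.6 mm matches the given 206. Now moving above the back of the row with the fingers closed.

Request:
servo_tool([
  [0,0,0,-0.06,0,0,0],
  [0,-0.03,0.03,-0.08,0,0,-10],
  [0,-0.625,0.689,-0.08,0,0,-24.4],
  [0,-0.625,0.689,-0.08,0,0,-24.4],
  [0,-0.625,0.689,-0.08,0,0,-24.4],
  [0,-0.625,0.689,-0.08,0,0,-24.4],
  [0,-0.625,0.689,-0.08,0,0,-24.4],
  [0,-0.625,0.689,-0.08,0,0,-24.4],
  [0,-0.625,0.689,-0.08,0,0,-24.4],
  [0,-0.625,0.689,-0.08,0,0,-24.4],
  [0,-0.625,0.689,-0.08,0,0,-24.4],
  [0,-0.625,0.689,-0.08,0,0,-24.4],
  [0,-0.625,0.689,-0.08,0,0,-24.4],
  [0,-0.625,0.689,-0.08,0,0,-24.4],
  [0,-0.625,0.689,-0.08,0,0,-24.4],
  [0,-0.625,0.689,-0.08,0,0,-24.4],
  [0,-0.625,0.689,-0.08,0,0,-24.4],
  [0,-0.625,0.689,-0.08,0,0,-24.4],
  [0,-0.625,0.689,-0.08,0,0,-24.4],
  [0,-0.625,0.689,-0.08,0,0,-24.4],
])

```text
clock: 3.7
position: [0.6538, -0.2161, 0.2805]
ee_rot: [0.669, 0.744, 0.001, 0.0]
ft_force: [-0.2, 0.1, -0.2]
grip_width: -0.001
```

```bash
python3 - <<'E'
from h import *
st(); p,d,P,W=cam("wrist"); cv2.imwrite("pics/w1.png",p)
find("wrist","short_block_mid",W); find("wrist","tall_a_mid",W)
Z=P[...,2]
for nm,lo,hi in (("tall",.153,.167),("short",.13,.14)):
    n,l,s,c=cv2.connectedComponentsWithStats(((Z>lo)&(Z<hi)&(d>0)).astype(np.uint8))
    for i in range(1,n):
        if s[i,4]>300:
            q=P[l==i]; r=(q[:,:2]-RO)@np.column_stack([XR,YA])*1000
            print(nm,s[i],"rack x",np.round(np.percentile(r[:,0],[1,99]),1),"y",np.round(np.percentile(r[:,1],[1,99]),1),"z",np.round(np.median(q[:,2]),4),"ang",cv2.minAreaRect(r.astype(np.float32))[1:])
go(rw(.123,-.0555,.119),rot(YR))
E
```

```text
t 3.7 [ 0.6538 -0.2161  0.2805] [6.686e-01 7.436e-01 8.000e-04 1.000e-04] F [-0.2  0.1 -0.2] g -0.001 q [-0.15  0.51  0.65  1.16 -0.3   1.57  2.11]
wrist short_block_mid 0.86 [ 0.5741 -0.2269  0.1375]
wrist short_block_mid 0.46 [0.6976 0.0899 0.0325]
wrist tall_a_mid 0.64 [ 0.5786 -0.2666  0.158 ]
tall [ 219   58   43  107 4170] rack x [ 0.3 92.9] y [-111.3  -75.8] z 0.1609 ang ((36.575355529785156, 94.64925384521484), 89.96080780029297)
tall [  300    58   166   108 16890] rack x [ 0.1 93.8] y [-36.8 106.7] z 0.1607 ang ((96.12017822265625, 147.86900329589844), 0.10873869806528091)
short [211  63  17 109 803] rack x [ -0.3 104.5] y [-125.9 -116.1] z 0.131 ang ((106.9371109008789, 11.036348342895508), 0.8104449510574341)
short [ 261   63   39   99 3597] rack x [ 0.2 93.2] y [-75.8 -38.9] z 0.1358 ang ((95.31270599365234, 37.96664047241211), 0.08344009518623352)
short [496 277  57  83 624] rack x [232.2 346.7] y [225.1 256.5] z 0.1351 ang ((32.98554611206055, 121.42913818359375), 72.50577545166016)
shift mm [ -1.1  -0.  161.3] turn [ 0. -0.  0.]
```

View pics/w1.png

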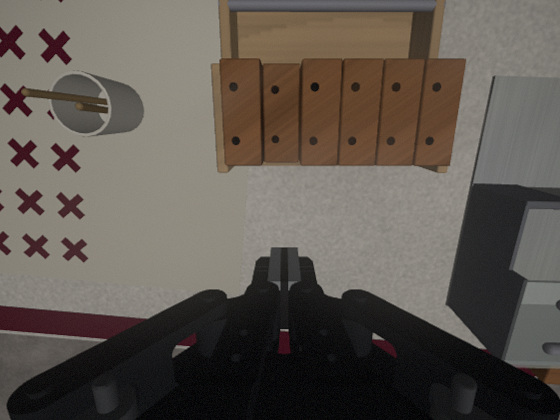

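The wrist view shows the short block at pixel (281,112), between the tall blocks. The slot centre is at rack y about -56.8 mm, so I shift 2.4 mm sideways and descend behind it.

Request:
servo_tool([
  [0,-0.0024,0,0.05,0,0,0],
  [0,-0.0024,0,0.1,0,0,0],
  [0,-0.0024,0,0.14,0,0,0],
  [0,-0.0024,0,0.16,0,0,0],
  [0,-0.0024,0,0.16,0,0,0],
  [0,-0.0024,-0.008,0.16,0,0,0],
  [0,-0.0024,-0.016,0.159,0,0,0],
  [0,-0.0024,-0.023,0.155,0,0,0],
  [0,-0.0024,-0.03,0.151,0,0,0],
  [0,-0.0024,-0.03,0.151,0,0,0],
])

```text
clock: 5.1
position: [0.6239, -0.2237, 0.1297]
ee_rot: [0.67, 0.743, 0.0, 0.0]
ft_force: [-0.5, 0.1, 0.2]
grip_width: 0.002
```

Request:
servo_tool([
  [0,0,-0.007,-0.004,0,0,0],
  [0,0,-0.014,-0.008,0,0,0],
  [0,0,-0.021,-0.012,0,0,0],
  [0,0,-0.028,-0.015,0,0,0],
  [0,0,-0.028,-0.015,0,0,0],
])

```text
clock: 5.72
position: [0.5959, -0.2266, 0.1442]
ee_rot: [0.67, 0.743, 0.0, 0.0]
ft_force: [1.3, 0.1, 0.5]
grip_width: -0.001
```

```bash
python3 - <<'E'
from h import *
st(); p,d,P,W=cam("wrist"); cv2.imwrite("pics/w2.png",p)
o=monitor.get_obs(); print("rack tool",(np.array(o["position"][:2])-RO)@np.column_stack([XR,YA]))
E
```

```text
t 5.72 [ 0.5959 -0.2266  0.1442] [6.695e-01 7.428e-01 3.000e-04 2.000e-04] F [1.3 0.1 0.5] g -0.001 q [-0.19  0.44  0.64  1.53 -0.27  1.26  2.17]
rack tool [ 0.06469588 -0.05781667]
```

View pics/w2.png

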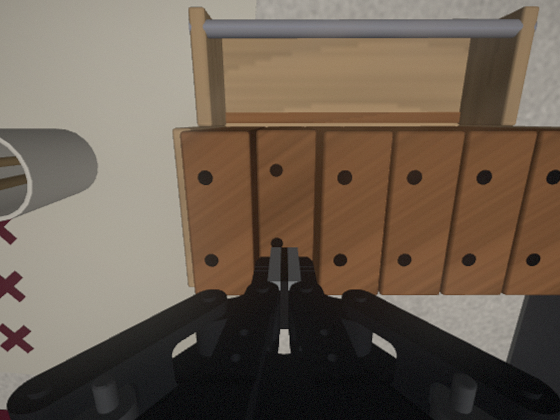

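The short block looks barely tipped, with the finger over its rear hole at (277,243). I'll measure its top surface from the depth.

```bash
python3 - <<'E'
from h import *
p,d,P,W=cam("wrist")
for v in range(125,290,8):
    q=P[v,278]; a=(q[:2]-RO)@np.column_stack([XR,YA])*1000; b=P[v,258] ; e=P[v,305]
    print(v,np.round(a,1),"z",np.round(q[2]*1000,1),"|258",np.round(b[2]*1000,1),"|300",np.round(e[2]*1000,1), round(float(d[v,278]),3))
p,d,P,W=cam("side"); cv2.imwrite("pics/s1.png",cv2.resize(p[170:290,280:430],(750,600),interpolation=cv2.INTER_CUBIC))
E
```

```text
125 [ -1.3 -63.2] z 12.1 |258 12.1 |300 11.2 0.296
133 [  1.7 -60.7] z 136.9 |258 136.5 |300 137.6 0.177
141 [  6.3 -60.7] z 136.2 |258 135.4 |300 135.7 0.179
149 [ 11.  -60.8] z 136.4 |258 135.5 |300 135.0 0.18
157 [ 15.7 -60.8] z 136.2 |258 135.5 |300 135.3 0.181
165 [ 20.5 -60.8] z 136.7 |258 136.6 |300 135.8 0.182
173 [ 25.8 -60.9] z 134.2 |258 135.3 |300 134.7 0.186
181 [ 30.5 -60.9] z 135.9 |258 135.9 |300 135.8 0.186
189 [ 35.6 -61. ] z 135.5 |258 135.4 |300 135.6 0.188
197 [ 40.8 -61. ] z 135.3 |258 135.3 |300 135.4 0.189
205 [ 45.8 -61. ] z 135.7 |258 136.0 |300 137.1 0.19
213 [ 51. -61.] z 136.1 |258 135.8 |300 135.0 0.191
221 [ 56.6 -61.1] z 135.3 |258 135.0 |300 136.2 0.194
229 [ 61.8 -61.1] z 136.2 |258 135.0 |300 134.6 0.194
237 [ 67.4 -61.2] z 136.0 |258 134.5 |300 136.3 0.196
245 [ 72.9 -61.2] z 136.2 |258 134.9 |300 136.1 0.197
253 [ 54.7 -60. ] z 188.3 |258 133.8 |300 136.1 0.142
261 [ 54.7 -59.9] z 196.8 |258 188.2 |300 188.3 0.134
269 [ 55.1 -59.7] z 203.6 |258 196.5 |300 196.4 0.128
277 [ 54.6 -59.6] z 211.4 |258 203.0 |300 204.8 0.12
285 [ 56.8 -59.5] z 213.7 |258 221.3 |300 220.4 0.118
```

View pics/s1.png

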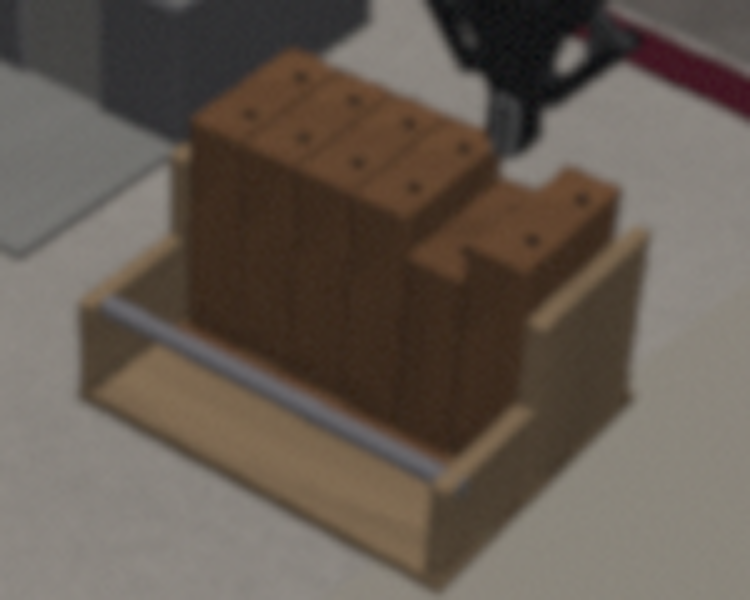

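```bash
python3 - <<'E'
from h import *
st(); p,d,P,W=cam("side"); i=eyes.camera_info("side"); K=np.array(i["intrinsics"]); E=np.array(i["extrinsics"])
o=monitor.get_obs(); t=np.array(o["position"])
for h in (0,.01,.02,.03,.04,.06):
    q=K@(E@np.r_[t+[0,0,h],1])[:3]; print(h,np.round(q[:2]/q[2],1))
for v in range(186,210,2):
    print(v,[tuple(np.round(np.r_[(P[v,u,:2]-RO)@np.column_stack([XR,YA]),P[v,u,2]]*1000).astype(int)) for u in (380,383,386)])
print(np.round(eyes.camera_info("wrist")["intrinsics"],1).tolist())
E
```

```text
t 5.88 [ 0.5963 -0.2261  0.1437] [ 6.693e-01  7.430e-01  1.000e-04 -1.000e-04] F [-0.1 -0.5  0.1] g -0.001 q [-0.19  0.45  0.64  1.53 -0.27  1.26  2.17]
0 [380.9 209.2]
0.01 [381.2 206.2]
0.02 [381.5 203.2]
0.03 [381.8 200.2]
0.04 [382.2 197.1]
0.06 [382.8 190.9]
186 [(np.int64(51), np.int64(-56), np.int64(226)), (np.int64(55), np.int64(-62), np.int64(226)), (np.int64(57), np.int64(-70), np.int64(229))]
188 [(np.int64(54), np.int64(-54), np.int64(217)), (np.int64(55), np.int64(-63), np.int64(220)), (np.int64(54), np.int64(-72), np.int64(224))]
190 [(np.int64(51), np.int64(-57), np.int64(213)), (np.int64(58), np.int64(-62), np.int64(212)), (np.int64(60), np.int64(-69), np.int64(214))]
192 [(np.int64(54), np.int64(-55), np.int64(205)), (np.int64(57), np.int64(-63), np.int64(206)), (np.int64(58), np.int64(-71), np.int64(209))]
194 [(np.int64(52), np.int64(-57), np.int64(200)), (np.int64(57), np.int64(-63), np.int64(200)), (np.int64(59), np.int64(-71), np.int64(203))]
196 [(np.int64(55), np.int64(-56), np.int64(192)), (np.int64(60), np.int64(-63), np.int64(192)), (np.int64(62), np.int64(
[... 230 characters left out ...]
 np.int64(-63), np.int64(179)), (np.int64(296), np.int64(56), np.int64(-3))]
202 [(np.int64(88), np.int64(-40), np.int64(147)), (np.int64(278), np.int64(56), np.int64(-1)), (np.int64(283), np.int64(48), np.int64(0))]
204 [(np.int64(92), np.int64(-38), np.int64(137)), (np.int64(270), np.int64(51), np.int64(-3)), (np.int64(272), np.int64(41), np.int64(1))]
206 [(np.int64(87), np.int64(-42), np.int64(135)), (np.int64(97), np.int64(-45), np.int64(131)), (np.int64(263), np.int64(35), np.int64(1))]
208 [(np.int64(79), np.int64(-47), np.int64(134)), (np.int64(88), np.int64(-51), np.int64(132)), (np.int64(89), np.int64(-60), np.int64(135))]
[[301.4, 0.0, 283.9], [0.0, 301.4, 208.8], [0.0, 0.0, 1.0]]
```

```bash
python3 - <<'E'
from h import *
p,d,P,W=cam("wrist"); o=monitor.get_obs(); A=R.from_quat(o["ee_rot"])
T=A.inv().apply((P.reshape(-1,3)-o["position"])).reshape(P.shape)*1000
m=(d>0)&(T[...,2]<-25)&(T[...,2]>-200)&(P[...,2]>.17)&(abs(T[...,0])<100)
for a in range(-90,91,10):
    k=m&(abs(T[...,0]-a)<5)
    if k.sum()>5: print(a,k.sum(),"z front max",np.round(np.percentile(T[...,2][k],[50,90,99])),"y",np.round(np.percentile(T[...,1][k],[1,99])))
E
```

```text
-60 938 z front max [-122. -115. -112.] y [-13.  -9.]
-50 4000 z front max [-120. -109. -102.] y [-13.  -3.]
-40 5528 z front max [-110.  -99.  -89.] y [-12.   9.]
-30 3747 z front max [-96. -87. -81.] y [-12.   9.]
-20 3016 z front max [-116.  -84.  -76.] y [-19.   4.]
-10 6201 z front max [-117.  -79.  -43.] y [-19.  -6.]
0 5788 z front max [-107.  -63.  -40.] y [-16.  10.]
10 6345 z front max [-116.  -77.  -43.] y [-19.  -6.]
20 3194 z front max [-117.  -85.  -76.] y [-19.   2.]
30 3611 z front max [-95. -86. -80.] y [-12.   9.]
40 5745 z front max [-109.  -97.  -88.] y [-12.   9.]
50 4003 z front max [-119. -107. -100.] y [-13.  -3.]
60 1268 z front max [-122. -114. -111.] y [-13.  -9.]
```

Both cameras show the real shut fingertips about 36 mm behind the reported TCP, with the knuckles about 76 mm behind. The finger therefore passed over the block without touching it. I'll redo the push with that offset.

Request:
servo_tool([
  [0,0.001,0.03,0,0,0,0],
  [0,0.001,0.057,0,0,0,0],
  [0,0.001,0.057,0.03,0,0,0],
  [0,0.001,0.057,0.0535,0,0,0],
  [0,0.001,0.057,0.0535,0,0,0],
  [0,0.001,0.049,0.0535,0,0,0],
  [0,0.001,0.042,0.0535,0,0,0],
  [0,0.001,0.036,0.05,0,0,0],
  [0,0.001,0.03,0.046,0,0,0],
  [0,0.001,0.024,0.0415,0,0,0],
  [0,0.001,0.017,0.037,0,0,0],
  [0,0.001,0.017,0.037,0,0,0],
])

```text
clock: 7.48
position: [0.6127, -0.2238, 0.1073]
ee_rot: [0.67, 0.743, 0.0, 0.0]
ft_force: [1.8, 0.4, 2.1]
grip_width: -0.001
```

```bash
python3 - <<'E'
from h import *
st(); p,d,P,W=cam("wrist"); cv2.imwrite("pics/w3.png",p)
A=np.column_stack([XR,YA]); B=np.dstack([(P[...,:2]-RO)@A,P[...,2]])*1000
o=monitor.get_obs(); print("rack tool",(np.array(o["position"][:2])-RO)@A)
m=(abs(B[...,1]+57)<12)&(B[...,2]>60)&(B[...,2]<175)&(d>0)&(B[...,0]<75)
for x in range(-60,80,10):
    k=m&(abs(B[...,0]-x)<4)
    if k.sum()>10: print(x,k.sum(),np.round(np.median(B[...,2][k]),1))
E
```

```text
t 7.47 [ 0.6127 -0.2238  0.1073] [6.696e-01 7.427e-01 2.000e-04 2.000e-04] F [1.8 0.4 2.1] g -0.001 q [-0.17  0.51  0.62  1.53 -0.31  1.21  2.17]
rack tool [ 0.08176263 -0.05689433]
-20 1003 134.3
-10 1017 136.2
0 1018 138.2
10 977 140.1
20 951 142.0
30 949 143.9
40 912 145.9
50 883 147.8
60 875 149.7
70 1234 157.0
```

The block tilts 0.19 rad, as predicted. Continuing the push.

Request:
servo_tool([
  [0,0,-0.007,-0.0035,0,0,0],
  [0,0,-0.014,-0.0065,0,0,0],
  [0,0,-0.021,-0.009,0,0,0],
  [0,0,-0.028,-0.011,0,0,0],
  [0,0,-0.036,-0.013,0,0,0],
  [0,0,-0.043,-0.0145,0,0,0],
  [0,0,-0.05,-0.016,0,0,0],
  [0,0,-0.058,-0.017,0,0,0],
  [0,0,-0.065,-0.0175,0,0,0],
  [0,0,-0.072,-0.0175,0,0,0],
  [0,0,-0.077,-0.0175,0,0,0],
  [0,0,-0.077,-0.0175,0,0,0],
  [0,0,-0.077,-0.0175,0,0,0],
])

```text
clock: 9.15
position: [0.5366, -0.2314, 0.1243]
ee_rot: [0.669, 0.743, 0.0, 0.0]
ft_force: [1.0, -0.3, -0.5]
grip_width: 0.003
```

```bash
python3 - <<'E'
from h import *
st(); p,d,P,W=cam("wrist"); cv2.imwrite("pics/w4.png",p)
A=np.column_stack([XR,YA]); B=np.dstack([(P[...,:2]-RO)@A,P[...,2]])*1000
o=monitor.get_obs(); print("rack tool",(np.array(o["position"][:2])-RO)@A)
m=(abs(B[...,1]+57)<12)&(B[...,2]>60)&(B[...,2]<185)&(d>0)&(B[...,0]<75)
for x in range(-110,40,10):
    k=m&(abs(B[...,0]-x)<4)
    if k.sum()>10: print(x,k.sum(),np.round(np.median(B[...,2][k]),1),np.round(np.percentile(B[...,1][k],[1,99])))
E
```

```text
t 9.15 [ 0.5366 -0.2314  0.1243] [6.693e-01 7.430e-01 1.000e-04 0.000e+00] F [ 1.  -0.3 -0.5] g 0.003 q [-0.21  0.34  0.66  1.7  -0.22  1.18  2.18]
rack tool [ 0.00494584 -0.05666379]
-90 233 99.1 [-69. -45.]
-80 536 107.9 [-69. -45.]
-70 587 118.6 [-69. -45.]
-60 700 129.4 [-69. -45.]
-50 784 140.3 [-69. -45.]
-40 919 150.9 [-69. -45.]
-30 1041 161.5 [-69. -45.]
-20 540 161.1 [-69. -45.]
-10 437 151.6 [-69. -45.]
0 837 166.8 [-69. -45.]
10 87 132.9 [-69. -45.]
```

The block leans at about 0.82 rad with its top edge in front of the row. I lift straight up and away, then open partway and measure the open fingertips.

Request:
servo_tool([
  [0,0,0.002,-0.02,0,0,0],
  [0,0,0.002,-0.06,0,0,0],
  [0.65,0,0,-0.11,0,0,0],
  [0.65,0,0,-0.14,0,0,0],
  [0.65,0,0,-0.14,0,0,0],
  [0.65,0,0,-0.14,0,0,0],
])

```text
clock: 9.95
position: [0.5363, -0.2313, 0.2634]
ee_rot: [0.669, 0.743, -0.0, -0.0]
ft_force: [0.0, 1.1, -0.8]
grip_width: 0.647
```

```bash
cat >> h.py <<'E'
def bw(u,y,w,th,px=.001):  # own coords of tipped block -> world
    c,s=np.cos(th),np.sin(th); return rw(px+u*c-w*s,y,.010+u*s+w*c)
E
python3 - <<'E'
from h import *
st(); p,d,P,W=cam("wrist"); cv2.imwrite("pics/w5.png",p); o=monitor.get_obs(); A=R.from_quat(o["ee_rot"])
T=A.inv().apply((P.reshape(-1,3)-o["position"])).reshape(P.shape)*1000
m=(d>0)&(d<.19)&(T[...,2]<-30)&(T[...,2]>-200)
for a in range(-90,91,10):
    k=m&(abs(T[...,0]-a)<5)
    if k.sum()>5: print(a,k.sum(),"z front max",np.round(np.percentile(T[...,2][k],[50,90,99])),"y",np.round(np.percentile(T[...,1][k],[1,99])))
a=np.column_stack([XR,YA]); B=np.dstack([(P[...,:2]-RO)@a,P[...,2]])*1000
m=(abs(B[...,1]+57)<12)&(B[...,2]>90)&(d>.19)&(B[...,0]<-28)&(B[...,0]>-88)
q=B[m]; f=np.polyfit(q[:,0],q[:,2],1); th=np.arctan(f[0]); print("tilt",th,"z@-57",np.polyval(f,-57),"pred",10+48*np.sin(th)+125*np.cos(th),"x",1+48*np.cos(th)-125*np.sin(th))
k=(abs(B[...,2]-np.polyval(f,B[...,0]))<2)&(B[...,0]<-25)&(B[...,0]>-92)&(B[...,2]>88); print("y",np.percentile(B[...,1][k],[1,99]),"x",np.percentile(B[...,0][k],[1,99]))
for w in (.25,.19,.16): go(bw(.048,-.057,w,th),rot(YR,th))
E
```

```text
t 9.95 [ 0.5363 -0.2313  0.2634] [ 6.693e-01  7.430e-01 -2.000e-04 -5.000e-04] F [ 0.   1.1 -0.8] g 0.647 q [-0.24  0.24  0.7   1.5  -0.16  1.45  2.13]
-70 9 z front max [-119. -115. -113.] y [-10.  -9.]
-60 3565 z front max [-113.  -94.  -87.] y [-12.   9.]
-50 8226 z front max [-107.  -91.  -83.] y [-12.  13.]
-40 1589 z front max [-89. -59. -46.] y [-12.   8.]
-30 3634 z front max [-83. -50. -39.] y [-16.  11.]
-20 3664 z front max [-120. -107. -101.] y [-19.  -9.]
-10 3617 z front max [-123. -110. -106.] y [-19.  -8.]
0 2863 z front max [-119. -111. -107.] y [-11.  -8.]
10 3520 z front max [-122. -110. -106.] y [-19.  -8.]
20 3717 z front max [-121. -108. -101.] y [-19.  -9.]
30 3854 z front max [-86. -51. -39.] y [-16.  11.]
40 1529 z front max [-89. -59. -45.] y [-12.   8.]
50 7834 z front max [-106.  -91.  -82.] y [-12.  13.]
60 3806 z front max [-112.  -93.  -87.] y [-12.   9.]
70 17 z front max [-117. -115. -111.] y [-10. -10.]
tilt 0.8205451221811726 z@-57 132.65620829012494 pred 130.34066328618763 x -57.71221985107026
y [-74.30558651 -39.69050318] x [-89.85953342 -25.94237938]
shift mm [  -0.7 -153.5   47.8] turn [-47.1  -0.   -0. ]
shift mm [  -0.7 -109.6   88.6] turn [-47.1  -0.   -0. ]
shift mm [ -0.7 -87.6 109. ] turn [-47.1  -0.   -0. ]
```

View pics/w5.png

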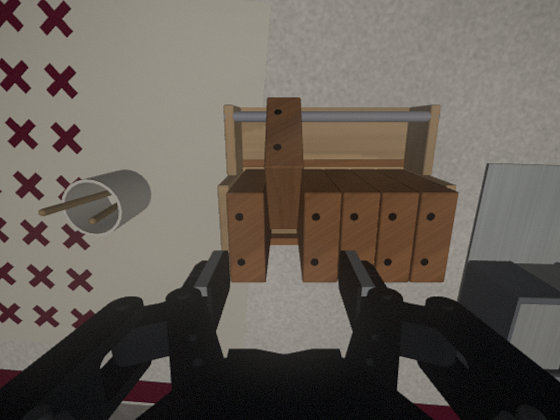

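The block leans by itself on the rail at pixel (284,117), and the open pad tips are about 40 mm behind the TCP. Next is tilting the tool to the block's axis and approaching.

Request:
servo_tool([
  [0.65,-0.001,-0.04,0,-10,0,0],
  [0.65,-0.001,-0.08,0.01,-20,0,0],
  [0.65,-0.001,-0.12,0.03,-30,0,0],
  [0.65,-0.001,-0.15,0.045,-40,0,0],
  [0.65,-0.001,-0.1535,0.048,-47,0,0],
  [0.65,-0.001,-0.1535,0.048,-47,0,0],
  [0.65,-0.001,-0.1535,0.048,-47,0,0],
  [0.65,-0.001,-0.1535,0.048,-47,0,0],
])

```text
clock: 11.0
position: [0.4221, -0.2479, 0.2225]
ee_rot: [0.631, 0.681, 0.276, 0.249]
ft_force: [0.6, -0.4, 0.1]
grip_width: 0.649
```

```bash
python3 - <<'E'
from h import *
st(); th=.8205
for w in (.25,.117,.057): go(bw(.048,-.057,w,th),rot(YR,th))
E
```

```text
t 11.0 [ 0.4221 -0.2479  0.2225] [0.6309 0.6812 0.2757 0.2487] F [ 0.6 -0.4  0.1] g 0.649 q [ 0.08 -0.5   0.64  2.31 -0.37  0.73  2.6 ]
shift mm [  3.2 -32.8 -21.6] turn [-3.4  0.6 -1.4]
shift mm [  4.7 -24.9 111.2] turn [-3.4  0.6 -1.4]
shift mm [  5.4 -21.3 171.1] turn [-3.4  0.6 -1.4]
```

Joint 7 is at its limit (2.6), so I use the equivalent half-turn grasp. I rotate +180° about tool z while moving in front of the block.

Request:
servo_tool([
  [0.65,0.001,-0.005,0.025,0,0,10],
  [0.65,0.002,-0.01,0.05,0,0,20],
  [0.65,0.004,-0.02,0.07,0,0,30],
  [0.65,0.004,-0.027,0.078,0,0,40],
  [0.65,0.004,-0.027,0.078,0,0,50],
  [0.65,0.004,-0.027,0.078,0,0,60],
  [0.65,0.004,-0.027,0.078,0,0,70],
  [0.65,0.004,-0.027,0.078,0,0,80],
  [0.65,0.004,-0.027,0.078,0,0,90],
  [0.65,0.004,-0.027,0.078,0,0,100],
  [0.65,0.004,-0.027,0.078,0,0,110],
  [0.65,0.004,-0.027,0.078,0,0,120],
  [0.65,0.004,-0.027,0.078,0,0,130],
  [0.65,0.004,-0.027,0.078,0,0,140],
  [0.65,0.004,-0.027,0.078,0,0,150],
  [0.65,0.004,-0.027,0.078,0,0,160],
  [0.65,0.004,-0.027,0.078,0,0,170],
  [0.65,0.004,-0.027,0.078,0,0,178],
  [0.65,0.004,-0.027,0.078,0,0,178],
])

```text
clock: 13.38
position: [0.4568, -0.2403, 0.1479]
ee_rot: [0.692, -0.618, 0.254, -0.272]
ft_force: [0.1, 0.9, 0.6]
grip_width: 0.652
```

```bash
python3 - <<'E'
from h import *
st(); th=.8205; F=R.from_euler("z",np.pi)
for w in (.15,.117,.057): go(bw(.048,-.057,w,th),rot(YR,th)*F)
E
```

```text
t 13.38 [ 0.4568 -0.2403  0.1479] [ 0.6923 -0.6183  0.254  -0.2719] F [0.1 0.9 0.6] g 0.652 q [ 0.42 -0.2   0.34  2.36 -0.91  0.63 -0.02]
shift mm [-0.2  0.8 -0.1] turn [ 3.3 -0.5  0.7]
shift mm [-0.5 -1.1 32.8] turn [ 3.3 -0.5  0.7]
shift mm [-1.1 -4.6 92.7] turn [ 3.3 -0.5  0.7]
```

Request:
servo_tool([
  [0.65,0,0.001,0.01,3.3,-0.5,0.7],
  [0.65,0,0,0.02,3.3,-0.5,0.7],
  [0.65,0,0,0.02,3.3,-0.5,0.7],
])

```text
clock: 13.75
position: [0.4702, -0.2393, 0.1327]
ee_rot: [0.682, -0.614, 0.267, -0.296]
ft_force: [0.8, 0.5, 1.0]
grip_width: 0.654
```

```bash
python3 - <<'E'
from h import *
st(); p,d,P,W=cam("wrist"); cv2.imwrite("pics/w6.png",p); o=monitor.get_obs(); A=R.from_quat(o["ee_rot"])
T=A.inv().apply((P.reshape(-1,3)-o["position"])).reshape(P.shape)*1000
# block top: nearest plane between fingers
m=(abs(T[...,0])<23)&(T[...,2]>-30)&(T[...,2]<30)&(abs(T[...,1])<60)
h,e=np.histogram(T[...,2][m],bins=30,range=(-30,30)); print(h)
z0=e[h.argmax()]+1; k=(abs(T[...,2]-z0)<6)&(abs(T[...,0])<40)&(abs(T[...,1])<70)
n,l,s,c=cv2.connectedComponentsWithStats(k.astype(np.uint8)); i=s[1:,4].argmax()+1; q=T[l==i]
print("z",np.median(q[:,2]),"x",np.percentile(q[:,0],[1,99]),"y",np.percentile(q[:,1],[1,99]),"slope zy",np.polyfit(q[:,1],q[:,2],1),"zx",np.polyfit(q[:,0],q[:,2],1), cv2.minAreaRect(q[:,:2].astype(np.float32)))
E
```

```text
t 13.75 [ 0.4702 -0.2393  0.1327] [ 0.6815 -0.6139  0.267  -0.2956] F [0.8 0.5 1. ] g 0.654 q [ 0.37 -0.14  0.42  2.39 -1.12  0.62  0.2 ]
[   0    0    0    0    0    0    0    0    0    0    0    0    0    0
    0    1 2187 5679  154   35    4   49    4   26   29    2   41   12
    6   74]
z 4.370080636740637 x [-19.48228439  15.84273284] y [-49.08240442  44.23887586] slope zy [-1.01299467e-03  4.41938082e+00] zx [-1.07267778e-03  4.42322267e+00] ((-1.8086814880371094, -1.6198883056640625), (95.79525756835938, 36.316226959228516), 89.98136901855469)
```

View pics/w6.png

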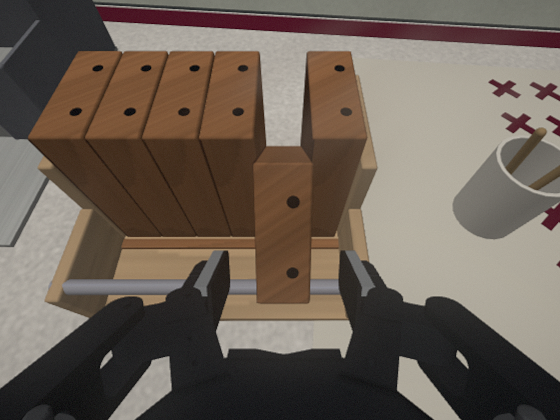

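The view shows the block squarely between the fingers, with offsets of -1.8 and -1.6 mm and negligible tilt error. Advancing 75 mm and gripping.

Request:
servo_tool([
  [0.65,-0.002,-0.002,0.015,0,0,0],
  [0.65,-0.002,-0.002,0.03,0,0,0],
  [0.65,-0.002,-0.002,0.045,0,0,0],
  [0.65,-0.002,-0.002,0.06,0,0,0],
  [0.65,-0.002,-0.002,0.072,0,0,0],
  [0.65,-0.002,-0.002,0.075,0,0,0],
  [0.65,-0.002,-0.002,0.075,0,0,0],
  [0.3,-0.002,-0.002,0.075,0,0,0],
  [0.3,-0.002,-0.002,0.075,0,0,0],
  [0.3,-0.002,-0.002,0.075,0,0,0],
  [0.3,-0.002,-0.002,0.075,0,0,0],
], grip_force=45)

```text
clock: 15.18
position: [0.5186, -0.2273, 0.0953]
ee_rot: [0.679, -0.617, 0.267, -0.294]
ft_force: [4.8, 6.8, 3.5]
grip_width: 0.423
```

```bash
python3 - <<'E'
from h import *
st(); th=.8205; F=R.from_euler("z",np.pi); YC=np.deg2rad(4.3)
CO=np.array([.5555,.1687]); X=np.array([np.cos(YC),np.sin(YC)])
go(bw(.048,-.057,.054+.1,th),rot(YR,th)*F)
go(np.r_[RO+XR*-.06+YA*-.0,.33],rot(YR,0.2)*F)
go(np.r_[CO-X*.012,.15],rot(YC)*F)
E
```

```text
t 15.18 [ 0.5186 -0.2273  0.0953] [ 0.6793 -0.6173  0.2669 -0.2937] F [4.8 6.8 3.5] g 0.423 q [-0.65 -0.1   1.34  2.39 -1.27  0.49  0.33]
shift mm [  6.9   5.5 -85.9] turn [ 0.2 -0.4 -0.4]
shift mm [ -50.3 -138.1 -195.7] turn [-35.3  -0.3  -0.5]
shift mm [-390.9  -82.6    8.1] turn [-46.8   0.5   1.1]
```

The arm stopped about 14 mm short at joint limits, but the opening of 0.423 is 36 mm, so the block is gripped. Pulling it out along its own axis.

Request:
servo_tool([
  [0.3,0,0,-0.015,0,0,0],
  [0.3,0,0,-0.03,0,0,0],
  [0.3,0,0,-0.045,0,0,0],
  [0.3,0,0,-0.06,0,0,0],
  [0.3,0,0,-0.075,0,0,0],
  [0.3,0,0,-0.09,0,0,0],
  [0.3,0,0,-0.105,0,0,0],
  [0.3,0,0,-0.12,0,0,0],
  [0.3,0,0,-0.12,0,0,0],
])

```text
clock: 16.3
position: [0.4301, -0.2379, 0.177]
ee_rot: [0.678, -0.619, 0.268, -0.291]
ft_force: [0.0, 0.7, -3.2]
grip_width: 0.413
```

```bash
python3 - <<'E'
from h import *
st(); th=.8205; F=R.from_euler("z",np.pi)
go(bw(.048,-.057,.054+.12,th),rot(YR,th)*F)
p,d,P,W=cam("side"); cv2.imwrite("pics/s2.png",p[120:320,200:470])
A=np.column_stack([XR,YA]); 
p,d,P,W=cam("top"); B=np.dstack([(P[...,:2]-RO)@A,P[...,2]])*1000
m=(abs(B[...,2]-160)<6)&(B[...,0]>-10)&(B[...,0]<110)&(abs(B[...,1])<115)
print("tall tops",[(y,int((m&(abs(B[...,1]-y)<9)).sum()),np.round(np.percentile(B[...,0][m&(abs(B[...,1]-y)<9)],[2,98]))) for y in (-92,-18,18,55,92) if (m&(abs(B[...,1]-y)<9)).sum()>5])
E
```

```text
t 16.3 [ 0.4301 -0.2379  0.177 ] [ 0.6782 -0.6191  0.2681 -0.2915] F [ 0.   0.7 -3.2] g 0.413 q [ 0.11 -0.43  0.67  2.41 -0.63  0.61 -0.24]
shift mm [ 4.8  4.  15. ] turn [ 0.4 -0.7 -0.5]
tall tops [(-92, 223, array([ 2., 95.])), (-18, 224, array([ 2., 94.])), (18, 225, array([ 2., 95.])), (55, 226, array([ 3., 94.])), (92, 226, array([ 2., 95.]))]
```

View pics/s2.png

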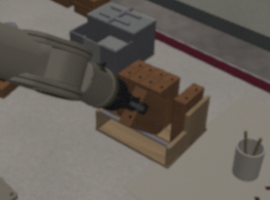

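The block is out of the rack (about 3 N on the wrist) and the tall blocks are unmoved. Computing the lift and transfer.

```bash
cat >> h.py <<'E'
F=R.from_euler("z",np.pi); YC=np.deg2rad(4.3); CO=np.array([.5555,.1687]); XC=np.array([np.cos(YC),np.sin(YC)]); YCA=np.array([-XC[1],XC[0]])
def cw(x,y,z): return np.r_[CO+XC*x+YCA*y,z]
E
python3 - <<'E'
from h import *
go([.45,-.2,.30],rot(YR,.5)*F); go([.53,-.05,.31],rot(YC,0)*F); go(cw(-.015,0,.28),rot(YC,0)*F)
E
```

```text
shift mm [ -34.5 -105.3  -68.8] turn [-18.   -0.5  -0.5]
shift mm [-176.5 -177.    -7.9] turn [-46.6   0.3   1. ]
shift mm [-392.3 -176.5   34.6] turn [-46.6   0.3   1. ]
```

Request:
servo_tool([
  [0.3,-0.005,-0.03,-0.025,0,0,0],
  [0.3,-0.015,-0.06,-0.045,-6,0,0],
  [0.3,-0.025,-0.085,-0.06,-12,0,0],
  [0.3,-0.035,-0.105,-0.068,-18,0,0],
  [0.3,-0.07,-0.125,-0.055,-25,0,0.3],
  [0.3,-0.105,-0.145,-0.04,-32,0,0.6],
  [0.3,-0.14,-0.162,-0.025,-39,0,1],
  [0.3,-0.1765,-0.177,-0.008,-46.6,0.3,1],
  [0.3,-0.22,-0.177,0,-46.6,0.3,1],
  [0.3,-0.265,-0.177,0.01,-46.6,0.3,1],
  [0.3,-0.31,-0.177,0.02,-46.6,0.3,1],
  [0.3,-0.355,-0.1765,0.03,-46.6,0.3,1],
  [0.3,-0.392,-0.1765,0.0345,-46.6,0.3,1],
  [0.3,-0.392,-0.1765,0.0345,-46.6,0.3,1],
  [0.3,-0.392,-0.1765,0.0345,-46.6,0.3,1],
  [0.3,-0.392,-0.1765,0.0345,-46.6,0.3,1],
])

```text
clock: 18.4
position: [0.5405, 0.1675, 0.2803]
ee_rot: [0.733, -0.68, 0.0, 0.0]
ft_force: [-0.6, 0.2, -4.5]
grip_width: 0.415
```

```bash
python3 - <<'E'
from h import *
st(); p,d,P,W=cam("wrist"); cv2.imwrite("pics/w7.png",p); o=monitor.get_obs(); A=R.from_quat(o["ee_rot"])
T=A.inv().apply((P.reshape(-1,3)-o["position"])).reshape(P.shape)*1000
k=(d>0)&(abs(T[...,0])<17)&(T[...,1]<60)&(T[...,1]>-70)&(T[...,2]<-30)&(T[...,2]>-75)
q=T[k]; q=q[(np.abs(q[:,0])<15)]; print(len(q),"blk top z",np.percentile(q[:,2],[5,50,95]),"y",np.percentile(q[:,1],[1,99]),np.polyfit(q[:,1],q[:,2],1))
p,d,P,W=cam("side"); cv2.imwrite("pics/s3.png",p[40:280,160:420])
go(cw(-.015,0,.13),rot(YC)*F)
C=np.dstack([(P[...,:2]-CO)@np.column_stack([XC,YCA]),P[...,2]])*1000
E
```

```text
t 18.4 [0.5405 0.1675 0.2803] [ 7.333e-01 -6.799e-01  3.000e-04  1.000e-04] F [-0.6  0.2 -4.5] g 0.415 q [-0.04  0.2  -0.4   1.47  0.08  1.49 -1.94]
11649 blk top z [-59.3646942  -57.91943445 -47.097544  ] y [-43.57778295  30.84942808] [-4.67457654e-02 -5.74307227e+01]
shift mm [1.000e-01 0.000e+00 1.506e+02] turn [-0. -0.  0.]
```

View pics/w7.png

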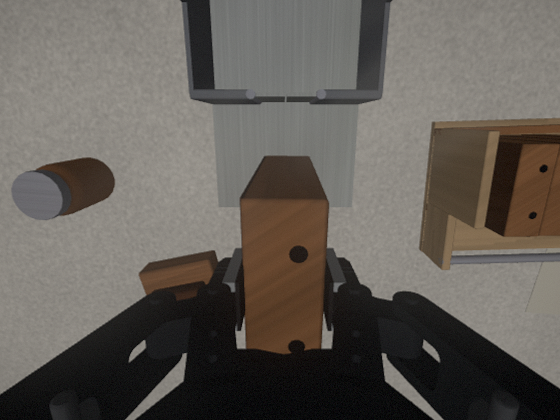

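```bash
python3 - <<'E'
from h import *
p,d,P,W=cam("wrist"); o=monitor.get_obs(); A=R.from_quat(o["ee_rot"])
T=A.inv().apply((P.reshape(-1,3)-o["position"])).reshape(P.shape)*1000
k=np.zeros(d.shape,bool); k[202:335,258:312]=1; k&=(T[...,2]<-50)&(T[...,2]>-65); q=T[k]
print("top plane",np.polyfit(q[:,1],q[:,2],1),np.polyfit(q[:,0],q[:,2],1))
e=[(T[v,u,1]) for u in range(255,320,5) for v in [next(v for v in range(150,260) if -65<T[v,u,2]<-50)]]; print("front y per col",np.round(e,1))
C=np.dstack([(P[...,:2]-CO)@np.column_stack([XC,YCA]),P[...,2]])*1000
k=(abs(C[...,2]-112)<5)&(d>0)&(C[...,0]>60)&(abs(C[...,1])<130)
print("walls y",np.percentile(C[...,1][k],[.5,99.5]),"x min",np.percentile(C[...,0][k],[1]))
for s in (-1,1):
    kk=k&(C[...,1]*s>40)&(C[...,1]*s<85)&(C[...,0]<110); print(s,"front wall x",np.percentile(C[...,0][kk],[2,50,98]),np.percentile(C[...,1][kk],[1,99]))
k=(abs(C[...,2]-6)<3)&(C[...,0]<75)&(C[...,0]>-60)&(abs(C[...,1])<100); print("ledge y",np.percentile(C[...,1][k],[1,99]),np.median(C[...,2][k]))
print("flap meet px (286,99):",C[97:104:2,286].round(1))
E
```

```text
top plane [ 3.11718345e-02 -5.78639838e+01] [-2.05644460e-02 -5.82152909e+01]
front y per col [-43.2 -43.  -43.1 -43.3 -42.9 -43.  -43.  -42.8 -43.3 -43.  -43.2 -43.1
 -43. ]
walls y [-104.13655753  101.74213928] x min [80.98249294]
-1 front wall x [80.99838321 85.19668789 90.19760152] [-84.57999578 -40.89086522]
1 front wall x [81.00216859 85.13428006 90.09305094] [40.66246533 84.5074906 ]
ledge y [-98.43926432  98.55126857] 6.834959136526708
flap meet px (286,99): [[ 85.5  -2.2  64.8]
 [ 83.5  -2.2  61.2]
 [ 83.5  -2.6  22. ]
 [ 57.    1.1 455.7]]
```

The wrist depth confirms the cabinet frame to 1–2 mm. The block sits upright in the grip within 0.03 rad, centred about 5 mm behind the tool. Lowering it onto the ledge.

Request:
servo_tool([
  [0.3,0.001,0,0.05,0,0,0],
  [0.3,0.001,0,0.1,0,0,0],
  [0.3,0.001,0,0.15,0,0,0],
  [0.3,0.001,0,0.18,0,0,0],
  [0.3,0.001,0,0.195,0,0,0],
  [0.3,0.001,0,0.203,0,0,0],
  [0.3,0.001,0,0.205,0,0,0],
  [0.3,0.001,0,0.206,0,0,0],
  [0.3,0.001,0,0.206,0,0,0],
])

```text
clock: 19.68
position: [0.5412, 0.1679, 0.0757]
ee_rot: [0.734, -0.679, 0.001, -0.001]
ft_force: [0.3, -0.1, 0.4]
grip_width: 0.412
```

Request:
servo_tool([
  [0.5,0,0,0,0,0,0],
  [0.6,0,0,0,0,0,0],
  [0.65,0,0,0,0,0,0],
  [0.65,0,0,-0.02,0,0,0],
  [0.65,0,0,-0.06,0,0,0],
  [0.65,0,0,-0.12,0,0,0],
  [0,0,0.03,-0.15,0,0,0],
  [0,0,0.08,-0.15,0,0,0],
  [0,0,0.09,-0.15,0,0,0],
  [0,0,0.09,-0.15,0,0,0],
])

```text
clock: 20.92
position: [0.4506, 0.1606, 0.2249]
ee_rot: [0.734, -0.679, 0.001, -0.0]
ft_force: [0.7, 0.2, 0.0]
grip_width: 0.001
```

```bash
python3 - <<'E'
from h import *
st(); 
for n in ("wrist","top"):
    p,d,P,W=cam(n); cv2.imwrite(f"pics/{n}8.png",p)
    C=np.dstack([(P[...,:2]-CO)@np.column_stack([XC,YCA]),P[...,2]])*1000
    k=((abs(C[...,2]-131)<5)&(d>0)&(abs(C[...,0])<90)&(abs(C[...,1])<60)).astype(np.uint8)
    nn,l,s,c=cv2.connectedComponentsWithStats(k); i=s[1:,4].argmax()+1; q=C[l==i]
    print(n,len(q),"x",np.percentile(q[:,0],[1,99]),"y",np.percentile(q[:,1],[1,99]),"z",np.median(q[:,2]),np.polyfit(q[:,0],q[:,2],1)[0],cv2.minAreaRect(q[:,:2].astype(np.float32)))
t=.3
def tip(x,y,z):  # TCP target so that forward tip corner is at cabinet x,y,z
    Q=rot(YC,t)*F; return cw(x,y,z)-Q.apply([0,-.010,-.036]),Q
for a in ((-.085,-.001,.16),(-.085,-.001,.08),(.0,-.001,.08),(.124,-.001,.08)): go(*tip(*a))
E
```

```text
t 20.93 [0.4506 0.1606 0.2249] [ 7.339e-01 -6.792e-01  9.000e-04 -4.000e-04] F [0.7 0.2 0. ] g 0.001 q [-0.01  0.02 -0.43  1.78  0.01  1.35 -1.93]
wrist 5154 x [-62.37169277  30.84222728] y [-19.43891819  15.90701234] z 131.80694363188815 0.0007805062833462678 ((-15.831497192382812, -1.8339214324951172), (95.5846939086914, 36.24299240112305), 0.35437896847724915)
top 412 x [-61.11313545  32.54749197] y [-18.68806503  16.84701335] z 130.8419551517773 0.0020065321566770196 ((-14.164356231689453, -0.7136249542236328), (96.47158813476562, 36.50185775756836), 0.16322465240955353)
shift mm [  0.8 -20.5 101.8] turn [17.1  0.   0.1]
shift mm [  0.8 -20.5 181.8] turn [17.1  0.   0.1]
shift mm [   0.9 -105.5  181.9] turn [17.1  0.   0.1]
shift mm [   1.2 -229.5  182. ] turn [17.1  0.   0.1]
```

View pics/wrist8.png

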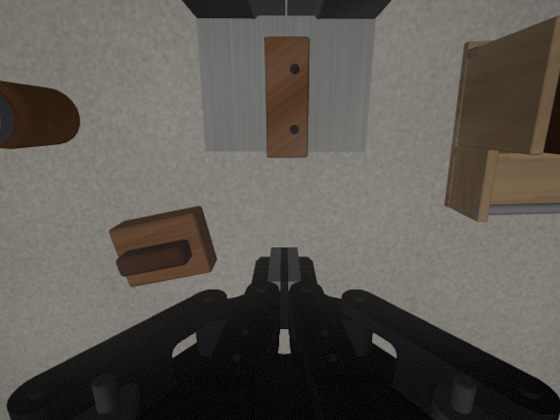

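The block stands upright on the ledge, centred at about cabinet (-15,-1.5) mm with its front 50 mm before the flaps. Descending behind it with shut fingers tilted 17° and starting the push.

Request:
servo_tool([
  [0,0.001,0.01,0.03,8,0,0],
  [0,0.001,-0.01,0.08,17,0,0],
  [0,0.001,-0.0205,0.13,17,0,0],
  [0,0.001,-0.0205,0.17,17,0,0],
  [0,0.001,-0.0205,0.182,17,0,0],
  [0,0.001,-0.0205,0.182,17,0,0],
  [0,0.001,-0.03,0.182,17,0,0],
  [0,0.001,-0.038,0.182,17,0,0],
  [0,0.001,-0.045,0.182,17,0,0],
  [0,0.001,-0.052,0.182,17,0,0],
  [0,0.001,-0.06,0.182,17,0,0],
  [0,0.001,-0.068,0.182,17,0,0],
  [0,0.001,-0.076,0.182,17,0,0],
  [0,0.001,-0.084,0.182,17,0,0],
  [0,0.001,-0.084,0.182,17,0,0],
])

```text
clock: 22.9
position: [0.5352, 0.1662, 0.0429]
ee_rot: [0.726, -0.672, 0.101, -0.109]
ft_force: [0.6, -0.4, 0.6]
grip_width: -0.0
```

```bash
cat >> h.py <<'E'
def blk(n,lo=-.09,hi=.17):
    p,d,P,W=cam(n); C=np.dstack([(P[...,:2]-CO)@np.column_stack([XC,YCA]),P[...,2]])*1000
    hsv=cv2.cvtColor(p,cv2.COLOR_BGR2HSV)
    k=((abs(C[...,2]-131)<8)&(d>0)&(C[...,0]>lo*1000)&(C[...,0]<hi*1000)&(abs(C[...,1])<60)&(hsv[...,1]>90)).astype(np.uint8)
    nn,l,s,c=cv2.connectedComponentsWithStats(k); i=s[1:,4].argmax()+1; q=C[l==i]
    print(n,len(q),"x",np.percentile(q[:,0],[1,99]),"y",np.percentile(q[:,1],[1,99]),"z",np.median(q[:,2]),"slope",np.polyfit(q[:,0],q[:,2],1)[0],"yaw",cv2.minAreaRect(q[:,:2].astype(np.float32)))
    return p,d,C
def tip(x,y,z,t=.3):
    Q=rot(YC,t)*F; return cw(x,y,z)-Q.apply([0,-.010,-.036]),Q
E
python3 - <<'E'
from h import *
st(); p,d,C=blk("wrist"); cv2.imwrite("pics/w9.png",p); go(*tip(.124,-.0015,.08))
E
```

```text
t 22.9 [0.5352 0.1662 0.0429] [ 0.7257 -0.6718  0.1008 -0.1089] F [ 0.6 -0.4  0.6] g -0.0 q [-0.01  0.18 -0.47  2.06  0.31  0.66 -2.18]
wrist 27303 x [-17.21575478  67.76964347] y [-20.23171734  14.55195917] z 131.9244881381222 slope 0.0004075943467847768 yaw ((25.65045928955078, -2.893218994140625), (36.20094680786133, 88.22726440429688), 89.330322265625)
shift mm [   0.8 -139.3   42.9] turn [0.1 0.  0.1]
```

Sliding upright, with the front about 12 mm before the flaps. Continuing through.

Request:
servo_tool([
  [0,0.001,-0.0077,0.0024,0,0,0],
  [0,0.002,-0.0154,0.0048,0,0,0],
  [0,0.002,-0.023,0.0071,0,0,0],
  [0,0.002,-0.0306,0.0094,0,0,0],
  [0,0.002,-0.0383,0.0118,0,0,0],
  [0,0.002,-0.046,0.0142,0,0,0],
  [0,0.002,-0.0536,0.0165,0,0,0],
  [0,0.002,-0.0613,0.0189,0,0,0],
  [0,0.002,-0.069,0.0212,0,0,0],
  [0,0.002,-0.0766,0.0236,0,0,0],
  [0,0.002,-0.0766,0.0236,0,0,0],
])

```text
clock: 24.32
position: [0.6151, 0.1703, 0.0425]
ee_rot: [0.726, -0.672, 0.101, -0.109]
ft_force: [-0.3, -0.1, -0.3]
grip_width: 0.001
```

```bash
python3 - <<'E'
from h import *
st(); p,d,C=blk("wrist"); cv2.imwrite("pics/w10.png",p); go(*tip(.124,-.003,.08))
E
```

```text
t 24.32 [0.6151 0.1703 0.0425] [ 0.7257 -0.6718  0.1008 -0.1087] F [-0.3 -0.1 -0.3] g 0.001 q [-0.02  0.33 -0.43  1.88  0.36  0.71 -2.15]
wrist 27251 x [ 62.67278764 147.56844441] y [-21.51558426  13.07211747] z 131.93014865644474 slope 0.00011633801348668505 yaw ((105.46435546875, -4.192161560058594), (87.80164337158203, 35.8411750793457), 0.009617921896278858)
shift mm [  0.3 -62.8  19.1] turn [0.1 0.  0.1]
```

View pics/w10.png

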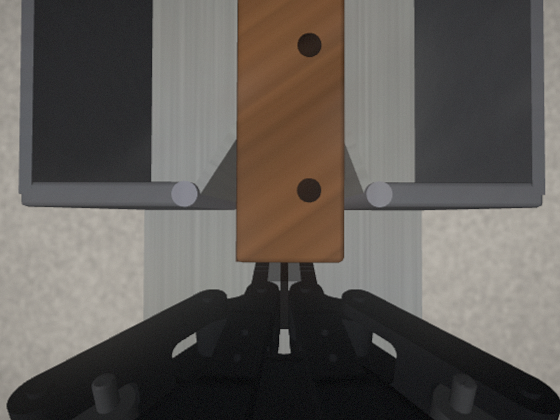

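The picture shows the flaps (hinges at (185,194) and (378,194)) held open by the block, which is upright and square. I'll push the last ~70 mm.

Request:
servo_tool([
  [0,0.0005,-0.0077,0.0024,0,0,0],
  [0,0.001,-0.0154,0.0048,0,0,0],
  [0,0.001,-0.023,0.0071,0,0,0],
  [0,0.001,-0.0306,0.0094,0,0,0],
  [0,0.001,-0.0383,0.0118,0,0,0],
  [0,0.001,-0.046,0.0142,0,0,0],
  [0,0.001,-0.0536,0.0165,0,0,0],
  [0,0.001,-0.0613,0.0188,0,0,0],
  [0,0.001,-0.066,0.0201,0,0,0],
  [0,0.001,-0.066,0.0201,0,0,0],
])

```text
clock: 25.62
position: [0.6836, 0.1747, 0.0425]
ee_rot: [0.726, -0.672, 0.101, -0.109]
ft_force: [-1.2, -1.2, 0.7]
grip_width: -0.003
```

```bash
python3 - <<'E'
from h import *
st(); o=monitor.get_obs(); print("corner cab",(np.array(o["position"])+R.from_quat(o["ee_rot"]).apply([0,-.01,-.036])-cw(0,0,0))[:2]@np.column_stack([XC,YCA]))
blk("top",.05,.2); p,d,C=blk("wrist",.05,.3); cv2.imwrite("pics/w11.png",p)
go(*tip(.124,-.003,.25))
E
```

```text
t 25.62 [0.6836 0.1747 0.0425] [ 0.7258 -0.6718  0.1008 -0.1087] F [-1.2 -1.2  0.7] g -0.003 q [-0.03  0.46 -0.41  1.7   0.39  0.76 -2.12]
corner cab [ 0.1272226  -0.00361349]
top 136 x [131.92001083 170.7235484 ] y [-21.07462619  11.11812574] z 131.32888988400805 slope -0.004422083856561264 yaw ((150.89712524414062, -4.503469467163086), (33.52301025390625, 39.730567932128906), 89.40451049804688)
wrist 13032 x [130.50931131 171.38757123] y [-22.47366089  12.08346963] z 131.909735076874 slope 0.003271357310353668 yaw ((150.8805694580078, -5.218847274780273), (42.450775146484375, 36.086097717285156), 0.11942996829748154)
shift mm [  -0.6  -46.9 -163.4] turn [0.1 0.  0.1]
```

The block's rear is at about 129 mm, so its centre is at about 177 mm, and it is upright. Withdrawing along the tool axis.

Request:
servo_tool([
  [0,0,0.002,-0.01,0,0,0],
  [0,0,0.002,-0.03,0,0,0],
  [0,0,0.002,-0.06,0,0,0],
  [0,0,0.002,-0.1,0,0,0],
  [0,0,0.002,-0.15,0,0,0],
  [0,0,0.002,-0.18,0,0,0],
  [0,0,0.002,-0.18,0,0,0],
  [0,0,0.002,-0.18,0,0,0],
  [0,0,0.002,-0.18,0,0,0],
  [0,0,0.002,-0.18,0,0,0],
])

```text
clock: 26.98
position: [0.6286, 0.1705, 0.2132]
ee_rot: [0.726, -0.672, 0.1, -0.108]
ft_force: [0.9, -0.0, -0.4]
grip_width: 0.0
```

```bash
python3 - <<'E'
from h import *
st(); p,d,C=blk("wrist",.05,.3)
k=(d>0)&(abs(C[...,1])<32)&(C[...,2]>20)&(C[...,2]<108)&(C[...,0]>60)&(C[...,0]<122)
for y in range(-32,33,8):
    m=k&(abs(C[...,1]-y)<4)
    if m.sum()>5: print("flap",y,m.sum(),"x",np.percentile(C[...,0][m],[2,50,98]).round(1),"z",np.percentile(C[...,2][m],[2,98]).round())
p,d,C=blk("top",.05,.2)
A=np.column_stack([XR,YA]); P=np.dstack([C[...,:2]/1000@np.column_stack([XC,YCA]).T+CO,C[...,2]/1000]); B=np.dstack([(P[...,:2]-RO)@A,P[...,2]])*1000
m=(abs(B[...,2]-160)<6)&(B[...,0]>-10)&(B[...,0]<110)&(abs(B[...,1])<115)
print("tall",[(y,int((m&(abs(B[...,1]-y)<9)).sum()),np.round(np.percentile(B[...,0][m&(abs(B[...,1]-y)<9)],[2,98]))) for y in (-92,-18,18,55,92)])
W=np.load("top0.npz")["W"]
for t in ("dye_jar","flat_block","brush_pot"): find("top",t,W)
E
```

```text
t 26.98 [0.6286 0.1705 0.2132] [ 0.7259 -0.6718  0.1003 -0.1081] F [ 0.9 -0.  -0.4] g 0.0 q [ 0.04  0.19 -0.48  1.66  0.22  1.04 -2.  ]
wrist 1741 x [130.60587668 171.81556111] y [-22.19009593  11.91978352] z 131.94590557877794 slope 0.003395583085673242 yaw ((151.35671997070312, -5.326349258422852), (34.89594268798828, 42.12908935546875), 88.91914367675781)
flap -24 7 x [87.4 87.5 87.5] z [40. 42.]
flap -16 6 x [87.4 87.5 87.5] z [41. 42.]
flap -8 7 x [87.4 87.5 87.5] z [42. 44.]
flap 0 9 x [84.2 87.4 87.5] z [43. 53.]
flap 8 7 x [87.5 87.5 87.5] z [46. 48.]
flap 16 7 x [87.5 87.5 87.5] z [47. 51.]
flap 24 7 x [87.5 87.5 87.5] z [49. 52.]
flap 32 7 x [83.6 87.5 87.8] z [ 51. 101.]
top 163 x [130.74460697 170.99600966] y [-20.64154025  12.20346777] z 130.9240580401396 slope -0.011493756066798253 yaw ((150.8746795654297, -4.262607574462891), (33.561275482177734, 40.822879791259766), 88.71797943115234)
tall [(-92, 219, array([ 3., 95.])), (-18, 225, array([ 2., 94.])), (18, 231, array([ 2., 94.])), (55, 225, array([ 2., 94.])), (92, 226, array([ 3., 95.]))]
top dye_jar 0.78 [0.5084 0.4433 0.1158]
top flat_block 0.89 [0.3488 0.321  0.0432]
top brush_pot 0.9 [ 0.587  -0.4636  0.0552]
```

Both flaps are flush shut (inner face at x = 87.5 mm all across), the block is upright and the bystanders are in place. Handing in.

```bash
python3 -c "
from workcell import ticket; print(ticket.hand_in())"
```

```text
the job is handed in; nothing more can be done
None
```

The short block is standing upright inside the cabinet with both flaps shut, and I handed the job in after about 27 s of robot time. `hand_in()` reports no verdict.

I tipped the block from behind until it leaned on the rail at about 0.82 rad with the robot clear of it. I then gripped it along its own axis, drew it out, set it upright on the ledge and pushed it through the flaps with shut fingers.

**Last checks**
- **Short block:** its centre is about 177 mm into the cabinet and about 5 mm off the midline. Its top is level at a height of 131 mm.
- **Flaps:** the inner face sits at x = 87.5 mm across the whole opening, so both are shut.
- **Tall blocks:** their tops are unmoved to within about 1 mm along rack x; I did not measure shifts along the row.
- **Bystanders:** the dye jar and brush pot read within 3 mm of their first measured positions.

**What failed or disagreed**
- **Fingertip offset:** both cameras showed the real fingertips about 36–40 mm behind the reported TCP. My first push therefore passed over the block without touching it, and I repeated it with that offset.
- **Joint limits:** joint 7 reached its limit on the tilted approach, so I used the half-turned grasp. That approach then stopped about 14 mm short at other joint limits, but the grip held.
- **Flat block:** its network reading shifted by 9 mm. I took this as detector noise, since the arm never went near it, but I did not measure it separately.

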